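Index the soil-jar turntable and lock it

TASK

The jar sampler's turntable has been left part-way between stations. Gently push its upright steel post round anticlockwise, through the click and on until the table comes up firmly against its stop, then press the black locking plunger fully down so that its nose locks the table. Feel your way and never force anything with more than about 20 N; leave the other things on the bench and on the sampler where they are.

Things in the scene. Friction and masses are not known exactly. Their poses are not given: they have to be found in the camera images.
- sampler: The jar sampler: a white square housing 360 x 360 mm, 35 mm high, fixed on the bench. Origin: centre of its underside, on the turntable's vertical axis; z up, front along -x. It carries the turntable, the locking plunger and, at the far left, a sampling head on a mast (200 mm high). No part of it may be pushed with more than 25 N.
- table_top (a point): Centre of the aluminium turntable's flat top, on its vertical axis, 57 mm above the bench. The table is 300 mm across with six glass jars (52 mm wide, on a circle of 80 mm radius, tops 130 mm above the bench). It turns anticlockwise seen from above, drags (1 to 3 N at the post) and stays where it is left.
- detent_roller (a point): The sprung roller at the far rim. Shortly before the station a bump on the rim passes it: the push at the post rises to 5 to 9 N, then drops (a click). The station lies some 13 mm of arc beyond the peak of this push.
- buffer (a point): The sprung buffer at the far right rim, 51 mm above the bench. Pushed on after the click, the table's lug meets it: about 6 N more per mm at the post, solid after 4.5 mm. Up against it is the station.
- post_top (a point): Centre of the top of the push post, the only bare upright steel rod on the turntable: 16 mm thick, 80 mm tall, top 137 mm above the bench (lowest 8 mm: a collar 26 mm wide), 130 mm from the axis, on the robot's side. Its foot is clamped fast in a curved slot, up to 24 mm either way along the circle, so its place does not tell exactly where the station is.
- station_mark (a point): The point, fixed to the housing, where the centre of the post's top comes at the station if the post is clamped in the middle of its slot: the true place is up to 24 mm before or after it along the circle. The post starts 40 to 140 mm of arc before it.
- plunger_top (a point): Top centre of the locking plunger's black head (30 mm wide), on a bracket over the rim, 135 mm from the axis, a quarter turn past the station mark. Raised, it is 121 mm above the bench. The head is sprung (3 N per mm, 7 mm); the plunger slides down 16 mm with 4 N of drag and stays. Its nose enters the table only within 1.8 mm of the station, else stops on the plate after 4 mm.
- plunger (a joint): How far the locking plunger is pressed down, m: 0 raised, 0.016 fully home against its solid stop.
- spare_jar: Loose glass jar with white lid, 64 mm wide, 92 mm high, on the bench left of the sampler; origin under its centre.
- jar_lid: Loose white lid, 56 mm wide, 24 mm high with its fitting, on the sampler's front left corner; origin under its centre.
- stopper: Loose black rubber stopper, 28 mm wide and high, on the sampler's front right corner; origin under its centre.
- tape_roll: Loose roll of paper tape, 84 mm wide, 25 mm high, on the bench left of the sampler; origin under its centre.
- beaker: Loose glass beaker, 60 mm wide, 75 mm high, on the bench right of the sampler; origin under its centre.
- notebook: Loose brown notebook 100 x 140 x 12 mm lying on the bench to the robot's front left; origin under its centre.
- wash_bottle: Loose white bottle, 60 mm wide, 160 mm high, on the bench to the right of the sampler; origin under its centre.

How it is judged:
On the way:
1. the turntable is pushed round to about the station with the plunger still raised (horizontal distance between post_top and station_mark below 0.029 m and value of joint plunger below 0.006 m), for 0.2 s.
At the end, for the whole second after the job is handed in: The locking plunger is down at least 14 of its 16 mm (possible only with its nose in the turntable's hole), and the post stands at the station (within 29 mm of the station mark, which allows for the slot) (horizontal distance between post_top and station_mark below 0.029 m and value of joint plunger above 0.014 m); the robot touches nothing.
It fails at once if the robot pushes the sampler, its turntable, post or plunger with more than 25 N (contact force between any of the fingers, the arm and sampler above 25 N).
It fails at once if another thing is moved more than 15 mm (distance of any of spare_jar, jar_lid, stopper, tape_roll, beaker, notebook, wash_bottle from where it was at the start of the episode above 0.015 m).
It also fails if it takes over 64 s, if anything falls off the work surface, if the arm or the gripper's body presses on something with over 40 N, if the wrist force passes 120 N, or if a joint passes its speed limit or range.

ROBOT

A 7-joint arm with a two-finger parallel gripper is mounted at the origin on the work surface. World frame = base frame: x ahead of the robot, y to its left, z up, the work surface at z = 0. Lengths are in m, angles in rad, forces in N, time in s.
With the tool pointing down it reaches from about 0.4 to 0.875 m from the base axis. Payload 19.3 kg.
Tool frame: the origin (TCP) lies at the very end of the fingers, on their centre line; the grasp point (between the pads) lies 19 mm behind it; z points along the fingers, y is the line along which they close (so a half turn about z gives the same grasp; the last joint's range is limited). The gripper opens to 85 mm and grips with 20 to 120 N. Pads are 22 mm wide; open, the fingers measure 114 mm over their backs; the gripper's body (76 mm by 85 mm) begins 54 mm behind the grasp point. The pads swing forward as they close: fully open they stand 13 mm farther back than shut.
Start: joints at [-1.309, 0.521, -0.036, 1.599, 0.021, 1.021, -0.113], TCP at [0.204, 0.591, 0.231] pointing down, gripper open.
Joint ranges: [-2.91, 2.91], [-0.3, 2.13], [-1.5, 1.42], [0.17, 2.43], [-1.26, 4.41], [0.16, 1.93], [-2.52, 2.52]. Speed limits (rad/s): [1.89, 1.89, 2.39, 2.39, 3.01, 3.01, 3.01].

INTERFACE

Orientations are given as [roll, pitch, yaw] about the fixed x, y, z axes, in that order (R = Rz(yaw) Ry(pitch) Rx(roll)).
In Python, from workcell import bot, grab_frame, calibration, job gives the robot as it stands.
- The arm moves only by the shell command python3 -m creep [FORCE], which reads ROWS from standard input. ROWS is a JSON list of rows, 1 to 5 of them, each an object with the fields finger_gap (the finger opening in m), d (a list: dx, dy, dz in fractions of the full range, 1 being 0.75 m), rotvec (a list: a rotation vector rx, ry, rz in fractions of the full range, 1 being pi/2 rad); a field left out counts as zero (the opening has to be given); each row is the pose to reach, as a shift and turn from the pose commanded when the command began, along the tool's axes at that moment; what a row does not reach only later rows make up. A row lasts 1/8 s, in which the tool goes at most 0.0625 m and 0.188 rad, less where a joint would pass 70% of its speed; a pose out of reach is approached as far as the arm can. The fingers move at their own pace and stop on an object; FORCE is the grip in N (left out, the last holds). Time passes only in rows, so rows that do not move let the fingers close. It prints the time, the measured TCP pose, the force, the opening and the grip force at its end. Input that does not fit is refused with a message, and nothing moves.
- bot.observe(): the state, without advancing time (a new reading comes with each control period).
- grab_frame(name): name is "side" or "top" or "wrist"; returns (picture, depth): 400x640x3 uint8, blue, green, red; 400x640 float32, m along the optical axis (not along the pixel's ray), 0 where there is no reading.
- calibration(name): a dict with "vfov" (degrees; the focal length in pixels is half the picture's height over the tangent of half this angle, whatever the lens; pixels are square), "cx", "cy" (the principal point, pixels), "dist_coeffs" ([k1, k2, p1, p2, k3] as OpenCV has them; the pictures are not rectified), "eye" and "attitude" of the camera in the world. Camera axes: x right, y down, z forward; pixel columns grow to the right and rows downward; lengths in m; the calibration is good to about 2 mm. A picture is of the moment at which its call begins: read the wrist's pose just before it. calibration takes no time and is no camera call; for the wrist camera it gives the pose at the moment of the call.
- job.job_done(): hands the job in; it is judged then, once.
The state is a dict: "clock": time; "qpos": joint angles; "qd": joint speeds; "joint_efforts": joint torques, N m; "position": TCP position; "tool_rot": TCP orientation; "force": force on the tool from outside, world axes, zero at the start; "moment": the same for the moment, N m; "grip_width": finger opening in m; "finger_force": force on a finger pad.
Only numpy, scipy, OpenCV 4.12 (cv2) and the standard library are available. Lean on these libraries where they do the work, as an engineer would, in place of code of your own. Each camera call takes 0.05 s, during which the arm holds its last target. There are 200 camera calls.

## Working session

There is one attempt and no reset: what is moved stays moved. The work goes in short steps, Python scripts to look and compute and a shell command to move; the robot and the scene stay as the last step left them, time stands still between calls to the robot, and variables do not carry over. Pictures are saved under pics/ and viewed, at most 10 in all, crops included, and the job is handed in when it is done.

```bash
ls; mkdir -p pics; python3 - <<'E'
from workcell import bot, grab_frame, calibration
import cv2, numpy as np
for n in("top","side"):
    p,d=grab_frame(n); cv2.imwrite(f"pics/{n}0.png",p); np.save(f"{n}0.npy",d); print(calibration(n))
print(bot.observe())
E
```

```text
pics
{'vfov': 51.537369317715466, 'cx': 320.4856392269205, 'cy': 202.7970517892229, 'dist_coeffs': array([-0.01646868,  0.        ,  0.        ,  0.        ,  0.        ]), 'eye': array([ 0.45511289, -0.01465623,  1.33437199]), 'attitude': array([-3.05198885,  0.00874371, -1.54161907])}
{'vfov': 47.88614320411515, 'cx': 314.3112383541722, 'cy': 196.30468515884746, 'dist_coeffs': array([-0.11462436,  0.        ,  0.        ,  0.        ,  0.        ]), 'eye': array([-0.04951166, -0.63985211,  0.91421636]), 'attitude': array([-2.32416155,  0.0197717 , -0.80776527])}
{'clock': 0.1, 'qpos': array([-1.3092006 ,  0.52192251, -0.03631107,  1.59996163,  0.02121299,
        1.02111092, -0.11283029]), 'qd': array([ 2.67111379e-04, -1.03623177e-03,  9.71940723e-04,  9.84733774e-04,
       -1.08047790e-04,  1.76089151e-05,  1.90507989e-04]), 'joint_efforts': array([ 2.89944481e-03, -9.28494000e+01,  1.98385052e+00, -3.70530117e+01,
        1.81447109e-02,  5.53373160e-03,  3.99466956e-05]), 'position': array([0.20353278, 0.59060299, 0.23079955]), 'tool_rot': array([-3.14057960e+00,  9.12616633e-05,  2.80974850e+00]), 'force': array([-0.15511233,  0.38074678, -0.93610962]), 'moment': array([-0.04570794, -0.06576762,  0.00681903]), 'finger_force': 0.0, 'grip_width': 0.08541363856608729}
```

View pics/top0.png

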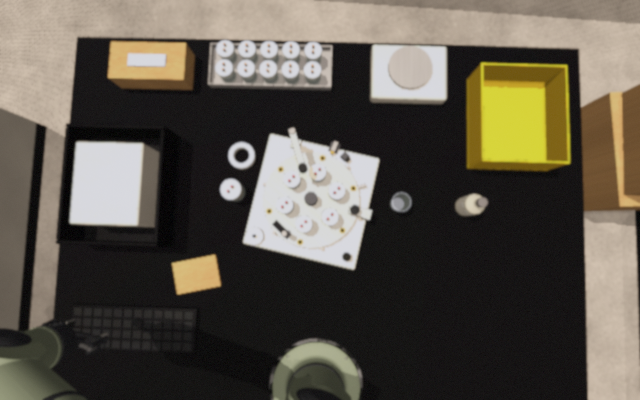

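View pics/side0.png

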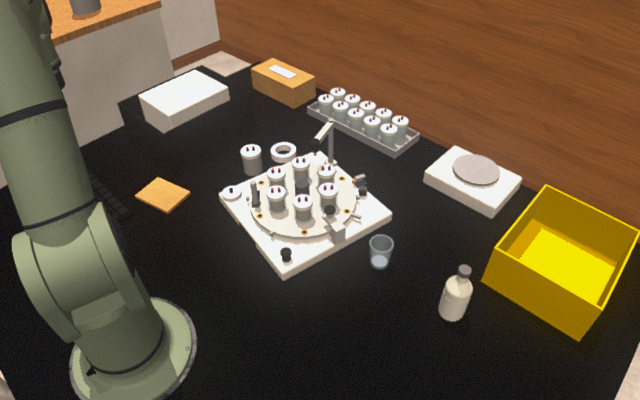

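The top view shows the housing with corners near (272,134), (379,157), (355,269), (244,244). The post appears as a dark rod near (282,230), and the plunger head near (355,210). In the side view the post is near (255,195) and the plunger near (330,210). I'll zoom in and compute.

```bash
cat > h.py <<'E'
import numpy as np, cv2
from scipy.spatial.transform import Rotation as R
from workcell import bot, grab_frame, calibration
def K(c):
    f=200/np.tan(np.radians(c["vfov"])/2); return np.array([[f,0,c["cx"]],[0,f,c["cy"]],[0,0,1]])
def ray(c,uv):
    n=cv2.undistortPoints(np.array(uv,float).reshape(-1,1,2),K(c),c["dist_coeffs"]).reshape(-1,2)
    return np.c_[n,np.ones(len(n))]@R.from_euler("xyz",c["attitude"]).as_matrix().T
def plane(c,uv,z):
    r=ray(c,uv); return c["eye"]+r*((z-c["eye"][2])/r[:,2])[:,None]
def proj(c,P):
    M=R.from_euler("xyz",c["attitude"]).as_matrix(); q=(np.atleast_2d(P)-c["eye"])@M
    return cv2.projectPoints(q,np.zeros(3),np.zeros(3),K(c),c["dist_coeffs"])[0].reshape(-1,2)
E
python3 - <<'E'
from h import *
t=cv2.imread("pics/top0.png"); s=cv2.imread("pics/side0.png"); c=calibration("top")
m=(t.min(2)>110).astype(np.uint8); m=cv2.morphologyEx(m,cv2.MORPH_CLOSE,np.ones((9,9)))
n,l,st,ce=cv2.connectedComponentsWithStats(m); k=l[250,330]; 
cn=cv2.findContours((l==k).astype(np.uint8),0,2)[0]; cn=max(cn,key=cv2.contourArea)
ap=cv2.approxPolyDP(cn,8,True).reshape(-1,2); print(ap)
box=cv2.boxPoints(cv2.minAreaRect(cn)); P=plane(c,box,.035); print(box,P,P.mean(0),np.linalg.norm(P-np.roll(P,1,0),axis=1))
cv2.imwrite("pics/c1.png",np.hstack([cv2.resize(t[125:275,235:385],(600,600),interpolation=2)]))
cv2.imwrite("pics/c2.png",cv2.resize(s[120:280,205:405],(800,640),interpolation=2)[:600])
E
```

```text
[[233 144]
 [233 166]
 [259 166]
 [243 242]
 [353 269]
 [378 158]
 [302 141]
 [294 128]
 [270 134]
 [263 158]]
[[207.81522 234.84442]
 [236.84927 114.24151]
 [386.57895 150.28754]
 [357.5449  270.89044]] [[ 0.46048167  0.35069239  0.035     ]
 [ 0.85011552  0.27777704  0.035     ]
 [ 0.74519187 -0.2052993   0.035     ]
 [ 0.36271323 -0.12102056  0.035     ]] [0.60462557 0.07553739 0.035     ] [0.48173828 0.39639776 0.49433969 0.39165395]
```

View pics/c1.png

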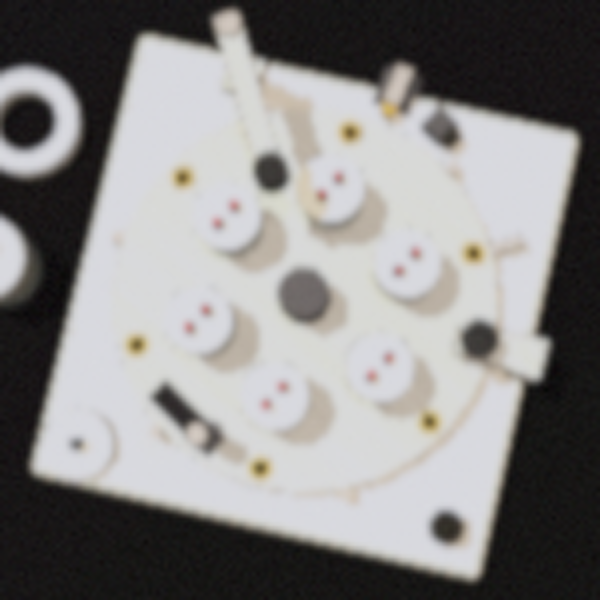

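View pics/c2.png

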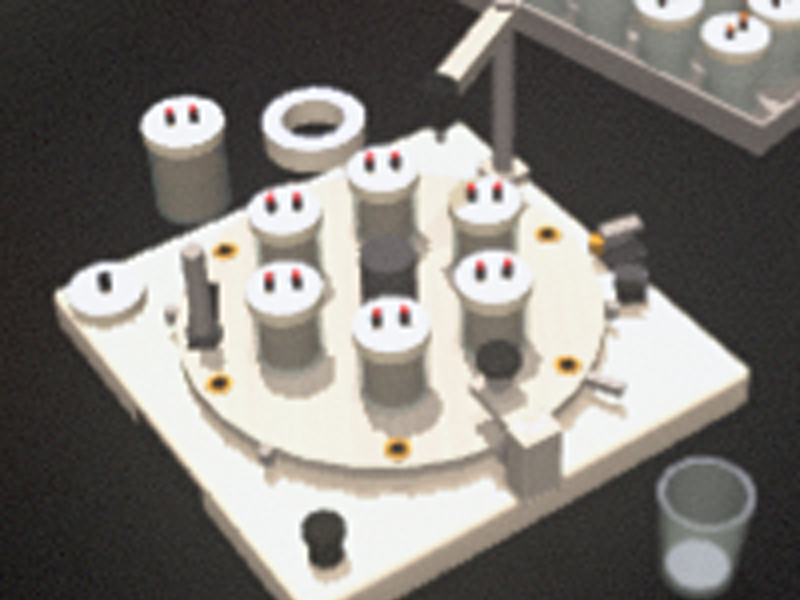

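The crops show the post's top at about (284.5,233) in the top view and (253,182.5) in the side view. The plunger's head is at about (355,210) and (329.5,209). The post has to travel from lower-left towards bottom centre, a quarter turn before the plunger.

```bash
cat >> h.py <<'E'
def tri(a,ua,b,ub):
    A=[];B=[]
    for c,u in((a,ua),(b,ub)):
        r=ray(c,u)[0]; r/=np.linalg.norm(r); M=np.eye(3)-np.outer(r,r); A.append(M);B.append(M@c["eye"])
    return np.linalg.lstsq(np.vstack(A),np.hstack(B),rcond=None)[0]
E
python3 - <<'E'
from h import *
t=calibration("top"); s=calibration("side")
cor=np.array([(271.5,133.25),(380,158.25),(354.5,270),(243,243)])-.4
P=plane(t,cor,.035); C=P.mean(0); print(P.round(4),C,np.linalg.norm(P-np.roll(P,1,0),axis=1))
v=(P[0]-P[3]+P[1]-P[2]); yaw=np.arctan2(v[1],v[0]); print("yaw",np.degrees(yaw))
for n,a,b,z in(("post",(284.1,232.9),(252.9,182.1),.137),("plg",(354.6,209.6),(329.1,208.9),.121),("hub",(310.6,198.4),(302,183.),.13)):
    q=tri(t,a,s,b); print(n,"tri",q.round(4),"top",plane(t,[a],z).round(4),"side",plane(s,[b],z).round(4), "r",np.linalg.norm((plane(t,[a],z)[0]-C)[:2]),"ang",np.degrees(np.arctan2(*(plane(t,[a],z)[0]-C)[1::-1])))
# jars lids at z=.13 : circle centre
j=np.array([(228,222),(333,190),(408,265),(381,366),(277,396),(203,320)])/4+[235,125]-.4
J=plane(t,j,.130); print(J.mean(0),np.linalg.norm(J-J.mean(0),axis=1))
E
```

```text
[[ 0.7919  0.1648  0.035 ]
 [ 0.7202 -0.1835  0.035 ]
 [ 0.3664 -0.1103  0.035 ]
 [ 0.4395  0.2401  0.035 ]] [0.57947946 0.02779411 0.035     ] [0.3602669  0.35560286 0.36129187 0.35792833]
yaw -11.880435312665323
post tri [0.4714 0.1022 0.1349] top [[0.4722 0.1014 0.137 ]] side [[0.4693 0.1008 0.137 ]] r 0.13010541959090152 ang 145.56267241173785
plg tri [ 0.5461 -0.1011  0.1175] top [[ 0.5466 -0.1015  0.121 ]] side [[ 0.5427 -0.1029  0.121 ]] r 0.13344172763824919 ang -104.27212996566708
hub tri [0.5778 0.0289 0.1058] top [[0.575  0.0283 0.13  ]] side [[0.5593 0.0086 0.13  ]] r 0.004460816582635525 ang 173.72807125139295
[0.57677919 0.02762792 0.13      ] [0.07708747 0.07864772 0.07804867 0.0770601  0.07797194 0.07702201]
```

Estimates: table axis about (0.579, 0.028), post at 145.6° and radius 130 mm, station mark at about 166–168°. That puts the post roughly 49 mm of arc before the mark. Tool x at the start yaw is nearly radial there, so I can push along −y of the tool with the closed fingers. First I'll move to a point behind the post.

Units first: shifts go in shares of 0.75 m and turns go in shares of pi/2 rad. So -0.2065 m / 0.75 = -0.2753, -0.165 m / 0.75 = -0.22.

```bash
echo '[{"finger_gap":0,"d":[-0.0547,-0.044,0]},{"finger_gap":0,"d":[-0.1093,-0.088,0]},{"finger_gap":0,"d":[-0.1653,-0.132,0]},{"finger_gap":0,"d":[-0.22,-0.176,0]},{"finger_gap":0,"d":[-0.2753,-0.22,0]}]' | python3 -m creep 20
echo '[{"finger_gap":0,"d":[-0.0547,-0.044,0]},{"finger_gap":0,"d":[-0.1093,-0.088,0]},{"finger_gap":0,"d":[-0.1653,-0.132,0]},{"finger_gap":0,"d":[-0.22,-0.176,0]},{"finger_gap":0,"d":[-0.2753,-0.22,0]}]' | python3 -m creep
echo '[{"finger_gap":0}]' | python3 -m creep
```

```text
clock: 0.72
position: [0.3457, 0.366, 0.2312]
tool_rot: [-3.141, -0.0, 2.81]
force: [0.9, 1.0, -0.4]
grip_width: -0.0002
finger_force: 0.0
clock: 1.35
position: [0.4872, 0.1428, 0.2313]
tool_rot: [-3.142, -0.0, 2.81]
force: [1.2, 1.5, -0.5]
grip_width: 0.0001
finger_force: 0.0
clock: 1.48
position: [0.488, 0.1406, 0.2311]
tool_rot: [-3.14, 0.001, 2.804]
force: [0.0, -0.3, -0.3]
grip_width: 0.0001
finger_force: 0.0
```

```bash
python3 - <<'E'
from h import *
o=bot.observe(); c=calibration("wrist"); p,d=grab_frame("wrist"); cv2.imwrite("pics/w1.png",p); np.save("w1.npy",d)
print(o["position"],o["tool_rot"],c)
print(proj(c,[[.472,.1015,.137],[.579,.028,.130],[.5466,-.1015,.121],o["position"]]))
E
```

```text
[0.48804042 0.14062567 0.2311404 ] [-3.14048205e+00  6.49239030e-04  2.80404094e+00] {'vfov': 68.01585824176723, 'cx': 317.3108865344523, 'cy': 196.95013929146467, 'dist_coeffs': array([-0.02974417,  0.        ,  0.        ,  0.        ,  0.        ]), 'eye': array([0.41623299, 0.16652954, 0.37463415]), 'attitude': array([ 2.83895295e+00, -1.67117265e-04,  1.23276760e+00])}
[[266.27767824 196.9300377 ]
 [240.18129635 315.0494864 ]
 [117.58483761 317.60607353]
 [316.10844126 252.74913195]]
```

View pics/w1.png

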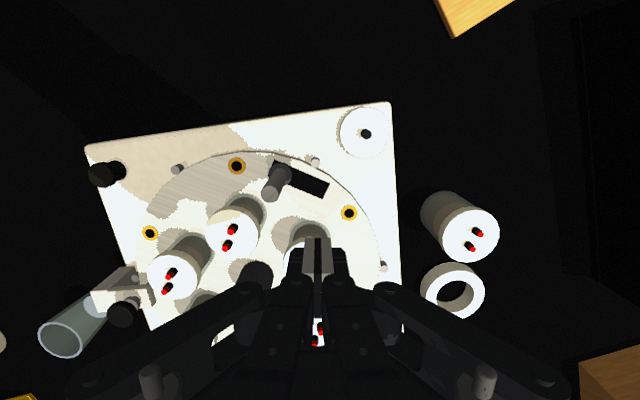

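The wrist view shows the post's top near (270,196), close to the predicted (266,197). The plunger head is near (122,314), and the fingertips stand behind the post on the correct side. I'll check clearances numerically before descending.

```bash
python3 - <<'E'
from h import *
c=calibration("wrist"); t=calibration("top")
print("post",plane(c,[(270,196)],.137),"plg",plane(c,[(122,314)],.121))
T=np.array([.488,.1406])
j=np.array([(228,222),(333,190),(408,265),(381,366),(277,396),(203,320)])/4+[235,125]-.4
J=plane(t,j,.130)[:,:2]; print(J.round(3),np.linalg.norm(J-T,axis=1))
cor=[(85,148),(389,103)]; print(plane(c,cor,.035))
E
```

```text
post [[0.47128522 0.10702276 0.137     ]] plg [[ 0.54348181 -0.09176983  0.121     ]]
[[ 0.627  0.086]
 [ 0.653  0.009]
 [ 0.599 -0.047]
 [ 0.525 -0.029]
 [ 0.501  0.046]
 [ 0.555  0.101]] [0.14983324 0.21102238 0.21823999 0.17390505 0.09587551 0.07740928]
[[ 0.36991476 -0.10153429  0.035     ]
 [ 0.43913304  0.24365719  0.035     ]]
```

To row units: 0.131 m / 0.75 = 0.1747, 0.09 m / 0.75 = 0.12.

```bash
echo '[{"finger_gap":0,"d":[0,0,0.06]},{"finger_gap":0,"d":[0,0,0.12]},{"finger_gap":0,"d":[0,0,0.1747]},{"finger_gap":0,"d":[0,0,0.1747]}]' | python3 -m creep
```

```text
clock: 2.02
position: [0.4846, 0.1447, 0.0984]
tool_rot: [-3.139, -0.004, 2.811]
force: [-0.2, -0.2, 0.1]
grip_width: 0.0001
finger_force: 0.0
```

To row units: -0.012 m / 0.75 = -0.016, -0.008 m / 0.75 = -0.0107.

```bash
echo '[{"finger_gap":0,"d":[0,-0.0053,0]},{"finger_gap":0,"d":[0,-0.0107,0]},{"finger_gap":0,"d":[0,-0.016,0]}]' | python3 -m creep | grep -E "pos|force:"
echo '[{"finger_gap":0,"d":[0,-0.0013,0]},{"finger_gap":0,"d":[0,-0.0027,0]},{"finger_gap":0,"d":[0,-0.004,0]},{"finger_gap":0,"d":[0,-0.004,0]}]' | python3 -m creep | grep -E "pos|force:"
echo '[{"finger_gap":0,"d":[0,-0.0013,0]},{"finger_gap":0,"d":[0,-0.0027,0]},{"finger_gap":0,"d":[0,-0.004,0]},{"finger_gap":0,"d":[0,-0.004,0]}]' | python3 -m creep| grep -E "pos|force:"
```

```text
position: [0.483, 0.1329, 0.1014]
force: [-0.9, -0.3, 0.5]
finger_force: 0.0
position: [0.4817, 0.1302, 0.1003]
force: [-0.1, -0.1, 0.1]
finger_force: 0.0
position: [0.4807, 0.1272, 0.1003]
force: [0.5, 0.1, 0.3]
finger_force: 0.0
```

To row units: -0.002 m / 0.75 = -0.0027, -0.001 m / 0.75 = -0.0013.

```bash
for i in 1; do :; done
echo '[{"finger_gap":0,"d":[0,-0.0013,0]},{"finger_gap":0,"d":[0,-0.0027,0]},{"finger_gap":0,"d":[0,-0.0027,0]}]' | python3 -m creep| grep -E "pos|^force:"
echo '[{"finger_gap":0,"d":[0,-0.0013,0]},{"finger_gap":0,"d":[0,-0.0027,0]},{"finger_gap":0,"d":[0,-0.0027,0]}]' | python3 -m creep| grep -E "pos|^force:"
echo '[{"finger_gap":0,"d":[0,-0.0013,0]},{"finger_gap":0,"d":[0,-0.0027,0]},{"finger_gap":0,"d":[0,-0.0027,0]}]' | python3 -m creep| grep -E "pos|^force:"
```

```text
position: [0.48, 0.1254, 0.1003]
force: [-1.0, -0.1, -0.2]
position: [0.4794, 0.1237, 0.1003]
force: [-0.7, 1.8, 0.6]
position: [0.4787, 0.1216, 0.1003]
force: [-1.1, 2.8, -0.6]
```

Contact came at about (0.4795, 0.124), which puts the post at (0.472, 0.103), matching the images. Now I'll follow the arc in 2 mm steps and read the force at each.

To row units: -0.00194 m / 0.75 = -0.0026, -0.00097 m / 0.75 = -0.0013.

```bash

echo '[{"finger_gap":0,"d":[0.0003,-0.0013,0]},{"finger_gap":0,"d":[0.0007,-0.0026,0]}]' | python3 -m creep| grep -E "pos|^force:"
echo '[{"finger_gap":0,"d":[0.0003,-0.0013,0]},{"finger_gap":0,"d":[0.0007,-0.0026,0]}]' | python3 -m creep| grep -E "pos|^force:"
echo '[{"finger_gap":0,"d":[0.0003,-0.0013,0]},{"finger_gap":0,"d":[0.0006,-0.0026,0]}]' | python3 -m creep| grep -E "pos|^force:"
echo '[{"finger_gap":0,"d":[0.0003,-0.0013,0]},{"finger_gap":0,"d":[0.0005,-0.0026,0]}]' | python3 -m creep| grep -E "pos|^force:"
echo '[{"finger_gap":0,"d":[0.0003,-0.0013,0]},{"finger_gap":0,"d":[0.0005,-0.0026,0]}]' | python3 -m creep| grep -E "pos|^force:"
```

```text
position: [0.4776, 0.12, 0.1003]
force: [-1.3, 3.6, -0.2]
position: [0.4765, 0.1182, 0.1003]
force: [-0.8, 3.2, 0.1]
position: [0.4754, 0.1166, 0.1003]
force: [-0.9, 3.8, -0.0]
position: [0.4744, 0.1148, 0.1003]
force: [-1.6, 3.5, -0.4]
position: [0.4734, 0.1131, 0.1003]
force: [-1.1, 3.5, -0.2]
```

To row units: -0.00197 m / 0.75 = -0.0026, -0.00098 m / 0.75 = -0.0013.

```bash

echo '[{"finger_gap":0,"d":[0.0002,-0.0013,0]},{"finger_gap":0,"d":[0.0005,-0.0026,0]}]' | python3 -m creep| grep -E "pos|^force:"
echo '[{"finger_gap":0,"d":[0.0002,-0.0013,0]},{"finger_gap":0,"d":[0.0005,-0.0026,0]}]' | python3 -m creep| grep -E "pos|^force:"
echo '[{"finger_gap":0,"d":[0.0002,-0.0013,0]},{"finger_gap":0,"d":[0.0004,-0.0026,0]}]' | python3 -m creep| grep -E "pos|^force:"
echo '[{"finger_gap":0,"d":[0.0002,-0.0013,0]},{"finger_gap":0,"d":[0.0003,-0.0026,0]}]' | python3 -m creep| grep -E "pos|^force:"
echo '[{"finger_gap":0,"d":[0.0002,-0.0013,0]},{"finger_gap":0,"d":[0.0003,-0.0026,0]}]' | python3 -m creep| grep -E "pos|^force:"
```

```text
position: [0.4724, 0.1114, 0.1003]
force: [-1.2, 2.3, -0.4]
position: [0.4715, 0.1096, 0.1003]
force: [-1.0, 3.7, -1.2]
position: [0.4706, 0.1078, 0.1003]
force: [-0.5, 3.3, 0.8]
position: [0.4696, 0.106, 0.1003]
force: [-0.9, 3.5, -0.7]
position: [0.4688, 0.1043, 0.1003]
force: [-0.8, 2.8, 0.1]
```

```bash

echo '[{"finger_gap":0,"d":[0.0001,-0.0013,0]},{"finger_gap":0,"d":[0.0003,-0.0027,0]}]' | python3 -m creep| grep -E "pos|^force:"
echo '[{"finger_gap":0,"d":[0.0001,-0.0013,0]},{"finger_gap":0,"d":[0.0002,-0.0027,0]}]' | python3 -m creep| grep -E "pos|^force:"
echo '[{"finger_gap":0,"d":[0.0001,-0.0013,0]},{"finger_gap":0,"d":[0.0002,-0.0027,0]}]' | python3 -m creep| grep -E "pos|^force:"
echo '[{"finger_gap":0,"d":[0.0001,-0.0013,0]},{"finger_gap":0,"d":[0.0002,-0.0027,0]}]' | python3 -m creep| grep -E "pos|^force:"
```

```text
position: [0.4679, 0.1024, 0.1003]
force: [0.2, 3.1, 0.1]
position: [0.4671, 0.1006, 0.1003]
force: [-0.6, 2.9, -0.2]
position: [0.4663, 0.0988, 0.1003]
force: [-0.6, 3.6, 0.2]
position: [0.4656, 0.0969, 0.1003]
force: [-1.2, 3.5, 0.4]
```

```bash

echo '[{"finger_gap":0,"d":[0.0001,-0.0013,0]},{"finger_gap":0,"d":[0.0001,-0.0027,0]}]' | python3 -m creep| grep -E "pos|^force:"
echo '[{"finger_gap":0,"d":[0,-0.0013,0]},{"finger_gap":0,"d":[0.0001,-0.0027,0]}]' | python3 -m creep| grep -E "pos|^force:"
echo '[{"finger_gap":0,"d":[0,-0.0013,0]},{"finger_gap":0,"d":[0,-0.0027,0]}]' | python3 -m creep| grep -E "pos|^force:"
echo '[{"finger_gap":0,"d":[0,-0.0013,0]},{"finger_gap":0,"d":[0,-0.0027,0]}]' | python3 -m creep| grep -E "pos|^force:"
echo '[{"finger_gap":0,"d":[0,-0.0013,0]},{"finger_gap":0,"d":[-0.0001,-0.0027,0]}]' | python3 -m creep| grep -E "pos|^force:"
```

```text
position: [0.4649, 0.0951, 0.1003]
force: [-0.1, 2.5, -0.5]
position: [0.4641, 0.0932, 0.1003]
force: [-0.8, 2.5, -0.3]
position: [0.4635, 0.0913, 0.1003]
force: [-0.9, 2.5, 0.1]
position: [0.4628, 0.0894, 0.1003]
force: [-0.6, 3.1, -0.5]
position: [0.4622, 0.0875, 0.1003]
force: [-0.7, 3.7, 0.7]
```

To row units: -0.002 m / 0.75 = -0.0027, -0.001 m / 0.75 = -0.0013.

```bash

echo '[{"finger_gap":0,"d":[0,-0.0013,0]},{"finger_gap":0,"d":[-0.0001,-0.0027,0]}]' | python3 -m creep| grep -E "pos|^force:"
echo '[{"finger_gap":0,"d":[-0.0001,-0.0013,0]},{"finger_gap":0,"d":[-0.0001,-0.0027,0]}]' | python3 -m creep| grep -E "pos|^force:"
echo '[{"finger_gap":0,"d":[-0.0001,-0.0013,0]},{"finger_gap":0,"d":[-0.0002,-0.0027,0]}]' | python3 -m creep| grep -E "pos|^force:"
echo '[{"finger_gap":0,"d":[-0.0001,-0.0013,0]},{"finger_gap":0,"d":[-0.0002,-0.0027,0]}]' | python3 -m creep| grep -E "pos|^force:"
```

```text
position: [0.4616, 0.0856, 0.1003]
force: [-1.4, 3.5, 0.2]
position: [0.4611, 0.0837, 0.1003]
force: [-0.8, 3.4, -0.3]
position: [0.4606, 0.0817, 0.1003]
force: [-0.4, 2.9, 0.3]
position: [0.4601, 0.0798, 0.1003]
force: [-1.1, 3.4, -0.5]
```

To row units: -0.00199 m / 0.75 = -0.0027, -0.001 m / 0.75 = -0.0013.

```bash

echo '[{"finger_gap":0,"d":[-0.0001,-0.0013,0]},{"finger_gap":0,"d":[-0.0003,-0.0027,0]}]' | python3 -m creep| grep -E "pos|^force:"
echo '[{"finger_gap":0,"d":[-0.0001,-0.0013,0]},{"finger_gap":0,"d":[-0.0003,-0.0027,0]}]' | python3 -m creep| grep -E "pos|^force:"
echo '[{"finger_gap":0,"d":[-0.0002,-0.0013,0]},{"finger_gap":0,"d":[-0.0003,-0.0026,0]}]' | python3 -m creep| grep -E "pos|^force:"
echo '[{"finger_gap":0,"d":[-0.0002,-0.0013,0]},{"finger_gap":0,"d":[-0.0004,-0.0026,0]}]' | python3 -m creep| grep -E "pos|^force:"
```

```text
position: [0.4596, 0.0778, 0.1003]
force: [-0.7, 2.7, 0.2]
position: [0.4593, 0.0765, 0.1003]
force: [-1.4, 10.1, -0.9]
position: [0.4589, 0.0747, 0.1003]
force: [-1.5, 8.4, -0.1]
position: [0.4583, 0.0725, 0.1003]
force: [-1.4, 6.5, 0.4]
```

The force rose to 10 N at y≈0.0765 and is now dropping, so that was the click. The station should be near tool y≈0.063.

To row units: -0.00197 m / 0.75 = -0.0026, -0.00099 m / 0.75 = -0.0013.

```bash

echo '[{"finger_gap":0,"d":[-0.0002,-0.0013,0]},{"finger_gap":0,"d":[-0.0004,-0.0026,0]}]' | python3 -m creep| grep -E "pos|^force:"
echo '[{"finger_gap":0,"d":[-0.0002,-0.0013,0]},{"finger_gap":0,"d":[-0.0005,-0.0026,0]}]' | python3 -m creep| grep -E "pos|^force:"
echo '[{"finger_gap":0,"d":[-0.0003,-0.0013,0]},{"finger_gap":0,"d":[-0.0005,-0.0026,0]}]' | python3 -m creep| grep -E "pos|^force:"
```

```text
position: [0.458, 0.0703, 0.1003]
force: [-2.3, 4.6, -0.0]
position: [0.4578, 0.068, 0.1003]
force: [-0.9, 3.7, -0.1]
position: [0.4575, 0.0659, 0.1003]
force: [-0.7, 2.0, 0.4]
```

To row units: -0.00098 m / 0.75 = -0.0013, -0.0002 m / 0.75 = -0.0003.

```bash

echo '[{"finger_gap":0,"d":[-0.0003,-0.0013,0]},{"finger_gap":0,"d":[-0.0003,-0.0013,0]}]' | python3 -m creep| grep -E "pos|^force:"
echo '[{"finger_gap":0,"d":[-0.0003,-0.0013,0]},{"finger_gap":0,"d":[-0.0003,-0.0013,0]}]' | python3 -m creep| grep -E "pos|^force:"
echo '[{"finger_gap":0,"d":[-0.0001,-0.0007,0]},{"finger_gap":0,"d":[-0.0001,-0.0007,0]}]' | python3 -m creep| grep -E "pos|^force:"
```

```text
position: [0.4574, 0.0649, 0.1003]
force: [0.5, 1.8, -0.5]
position: [0.4573, 0.064, 0.1003]
force: [-0.2, 0.5, -0.2]
position: [0.4572, 0.0636, 0.1003]
force: [-1.5, 2.7, -0.1]
```

To row units: -0.0005 m / 0.75 = -0.0007, -0.0001 m / 0.75 = -0.0001.

```bash

echo '[{"finger_gap":0,"d":[-0.0001,-0.0007,0]},{"finger_gap":0,"d":[-0.0001,-0.0007,0]}]' | python3 -m creep| grep -E "pos|^force:"
echo '[{"finger_gap":0,"d":[-0.0001,-0.0007,0]},{"finger_gap":0,"d":[-0.0001,-0.0007,0]}]' | python3 -m creep| grep -E "pos|^force:"
```

```text
position: [0.4571, 0.0631, 0.1003]
force: [-0.6, 2.0, -1.1]
position: [0.4571, 0.0625, 0.1003]
force: [-0.2, 2.4, 0.7]
```

To row units: -0.0005 m / 0.75 = -0.0007, -0.0001 m / 0.75 = -0.0001.

```bash

echo '[{"finger_gap":0,"d":[-0.0001,-0.0007,0]},{"finger_gap":0,"d":[-0.0001,-0.0007,0]}]' | python3 -m creep| grep -E "pos|^force:"
```

```text
position: [0.457, 0.0621, 0.1003]
force: [-0.1, 1.5, -0.3]
```

To row units: -0.0005 m / 0.75 = -0.0007, -0.0001 m / 0.75 = -0.0001.

```bash

echo '[{"finger_gap":0,"d":[-0.0001,-0.0007,0]},{"finger_gap":0,"d":[-0.0001,-0.0007,0]}]' | python3 -m creep| grep -E "pos|^force:"
echo '[{"finger_gap":0,"d":[-0.0001,-0.0007,0]},{"finger_gap":0,"d":[-0.0001,-0.0007,0]}]' | python3 -m creep| grep -E "pos|^force:"
```

```text
position: [0.4569, 0.0616, 0.1003]
force: [-1.3, 2.1, 0.1]
position: [0.4569, 0.0612, 0.1003]
force: [0.2, 5.2, 0.4]
```

To row units: -0.0005 m / 0.75 = -0.0007, -0.0001 m / 0.75 = -0.0001.

```bash

echo '[{"finger_gap":0,"d":[-0.0001,-0.0007,0]},{"finger_gap":0,"d":[-0.0001,-0.0007,0]}]' | python3 -m creep| grep -E "pos|^force:"
```

```text
position: [0.4568, 0.0609, 0.1003]
force: [0.2, 5.2, -0.9]
```

The buffer is met at y≈0.0613. I'll press gently on to about 12 N.

```bash

echo '[{"finger_gap":0,"d":[-0.0001,-0.0007,0]},{"finger_gap":0,"d":[-0.0001,-0.0007,0]}]' | python3 -m creep| grep -E "pos|^force:"
echo '[{"finger_gap":0,"d":[-0.0001,-0.0007,0]},{"finger_gap":0,"d":[-0.0001,-0.0007,0]}]' | python3 -m creep| grep -E "pos|^force:"
```

```text
position: [0.4568, 0.0606, 0.1003]
force: [-0.8, 7.0, -0.4]
position: [0.4567, 0.0603, 0.1003]
force: [-0.2, 9.3, -0.1]
```

To row units: -0.0005 m / 0.75 = -0.0007, -0.0001 m / 0.75 = -0.0001.

```bash

echo '[{"finger_gap":0,"d":[-0.0001,-0.0007,0]},{"finger_gap":0,"d":[-0.0001,-0.0007,0]}]' | python3 -m creep| grep -E "pos|^force:"
```

```text
position: [0.4567, 0.06, 0.1003]
force: [-0.4, 10.4, -1.0]
```

To row units: -0.0005 m / 0.75 = -0.0007, -0.0001 m / 0.75 = -0.0001.

```bash

echo '[{"finger_gap":0,"d":[-0.0001,-0.0007,0]},{"finger_gap":0,"d":[-0.0001,-0.0007,0]}]' | python3 -m creep| grep -E "pos|^force:"
echo '[{"finger_gap":0,"d":[0,0.0013,0]},{"finger_gap":0,"d":[0,0.0027,0]},{"finger_gap":0,"d":[0,0.0053,0]},{"finger_gap":0,"d":[0,0.0133,0]},{"finger_gap":0,"d":[0,0.0267,0]}]' | python3 -m creep| grep -E "pos|^force:"
echo '[{"finger_gap":0,"d":[0,0,-0.0467]},{"finger_gap":0,"d":[0,0,-0.1]},{"finger_gap":0,"d":[0,0,-0.1]}]' | python3 -m creep| grep -E "pos|^force:"
echo '[{"finger_gap":0,"d":[-0.048,-0.0387,0]},{"finger_gap":0,"d":[-0.0947,-0.0773,0]},{"finger_gap":0,"d":[-0.1427,-0.1147,0]},{"finger_gap":0,"d":[-0.1907,-0.1533,0]},{"finger_gap":0,"d":[-0.2373,-0.192,0]}]' | python3 -m creep
echo '[{"finger_gap":0},{"finger_gap":0}]' | python3 -m creep| grep -E "pos|^force:|clock"
python3 - <<'E'
from h import *
o=bot.observe(); c=calibration("wrist"); p,d=grab_frame("wrist"); cv2.imwrite("pics/w2.png",p); np.save("w2.npy",d); np.save("c2.npy",c,allow_pickle=True)
print(o["position"],o["tool_rot"]); print(proj(c,[[.546,-.1015,.121],[.4492,.04,.137]]))
E
```

```text
position: [0.4566, 0.0597, 0.1004]
force: [-1.0, 11.9, -0.4]
position: [0.4633, 0.0777, 0.1003]
force: [-0.2, -0.1, -0.1]
position: [0.4645, 0.0783, 0.1777]
force: [-0.2, -0.6, -0.6]
clock: 16.9
position: [0.5851, -0.1175, 0.1744]
tool_rot: [-3.141, -0.001, 2.81]
force: [0.2, 0.4, 0.0]
grip_width: -0.0001
finger_force: 0.0
clock: 17.15
position: [0.5841, -0.1159, 0.1744]
force: [-0.4, 0.8, -0.7]
[ 0.58405803 -0.11585916  0.17441996] [ 3.14159017e+00 -1.39034073e-03  2.81008331e+00]
[[ 317.97848143  160.31784631]
 [ 520.05145665 -101.84591674]]
```

View pics/w2.png

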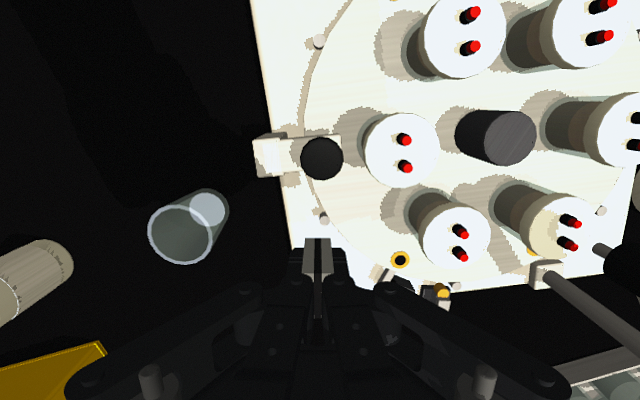

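The wrist view shows the round black plunger head centred near (321.5,158.5), 3 px from the prediction. A jar stands right next to it, and the path down is clear.

```bash
python3 - <<'E'
from h import *
c=calibration("wrist"); o=bot.observe(); p=cv2.imread("pics/w2.png")
m=np.zeros(p.shape[:2],np.uint8); m[130:190,295:350]=(p[130:190,295:350].max(2)<75)
n,l,st,ce=cv2.connectedComponentsWithStats(m); k=1+st[1:,4].argmax(); print(st[k],ce[k])
P=plane(c,[ce[k]],.121)[0]; print(P)
g=(P+[.5464,-.1013,.121])/2
Rm=R.from_euler("xyz",o["tool_rot"]).as_matrix(); print(g,"tool shift",Rm.T@(g-o["position"]),o["position"])
d=np.load("w2.npy"); v,u=int(ce[k][1]),int(ce[k][0]); r=ray(c,[ce[k]])[0]; print("depth pt",c["eye"]+r*np.median(d[v-4:v+5,u-4:u+5]))
J=plane(c,[(401,150)],.13)[0]; print("jar",J,np.linalg.norm(J-g))
E
```

```text
[ 300  137   44   43 1441] [321.16724497 158.19639139]
[ 0.54539996 -0.09865013  0.121     ]
[ 0.54589998 -0.09997506  0.121     ] tool shift [0.04104118 0.00224502 0.05373826] [ 0.58404375 -0.11545721  0.17468962]
depth pt [ 0.54522438 -0.09860585  0.12204604]
jar [ 0.55539551 -0.04852332  0.13      ] 0.05308904819258312
```

```bash
echo '[{"finger_gap":0,"d":[0.0267,0.0013,0]},{"finger_gap":0,"d":[0.0547,0.0027,0]},{"finger_gap":0,"d":[0.0547,0.0027,0.0267]},{"finger_gap":0,"d":[0.0547,0.0027,0.06]},{"finger_gap":0,"d":[0.0547,0.0027,0.06]}]' | python3 -m creep| grep -E "pos|^force:"
echo '[{"finger_gap":0,"d":[0,0,0.0027]},{"finger_gap":0,"d":[0,0,0.0053]},{"finger_gap":0,"d":[0,0,0.008]},{"finger_gap":0,"d":[0,0,0.0107]},{"finger_gap":0,"d":[0,0,0.0107]}]' | python3 -m creep| grep -E "pos|^force:"
echo '[{"finger_gap":0,"d":[0,0,0.0013]},{"finger_gap":0,"d":[0,0,0.0027]},{"finger_gap":0,"d":[0,0,0.0027]}]' | python3 -m creep| grep -E "pos|^force:"
```

```text
position: [0.5452, -0.1002, 0.1292]
force: [0.4, 0.6, -0.2]
position: [0.5462, -0.1014, 0.1222]
force: [0.4, 0.4, -0.2]
position: [0.5463, -0.1014, 0.1203]
force: [-0.7, 0.1, 2.6]
```

To row units: 0.002 m / 0.75 = 0.0027, 0.001 m / 0.75 = 0.0013.

```bash

echo '[{"finger_gap":0,"d":[0,0,0.0013]},{"finger_gap":0,"d":[0,0,0.0027]},{"finger_gap":0,"d":[0,0,0.0027]}]' | python3 -m creep| grep -E "pos|^force:"
echo '[{"finger_gap":0,"d":[0,0,0.0013]},{"finger_gap":0,"d":[0,0,0.0027]},{"finger_gap":0,"d":[0,0,0.0027]}]' | python3 -m creep| grep -E "pos|^force:"
echo '[{"finger_gap":0,"d":[0,0,0.0013]},{"finger_gap":0,"d":[0,0,0.002]},{"finger_gap":0,"d":[0,0,0.002]}]' | python3 -m creep| grep -E "pos|^force:"
```

```text
position: [0.5463, -0.1014, 0.1183]
force: [0.9, -0.8, 2.4]
position: [0.5463, -0.1014, 0.1162]
force: [0.4, -0.8, 2.6]
position: [0.5463, -0.1014, 0.1148]
force: [0.7, -0.2, 2.4]
```

To row units: 0.002 m / 0.75 = 0.0027, 0.001 m / 0.75 = 0.0013.

```bash

echo '[{"finger_gap":0,"d":[0,0,0.0013]},{"finger_gap":0,"d":[0,0,0.0027]},{"finger_gap":0,"d":[0,0,0.0027]}]' | python3 -m creep| grep -E "pos|^force:"
echo '[{"finger_gap":0,"d":[0,0,0.0013]},{"finger_gap":0,"d":[0,0,0.0027]},{"finger_gap":0,"d":[0,0,0.0027]}]' | python3 -m creep| grep -E "pos|^force:"
```

```text
position: [0.5463, -0.1014, 0.1127]
force: [0.1, -0.3, 2.7]
position: [0.5463, -0.1014, 0.1107]
force: [0.8, 0.1, 2.3]
```

The nose is past plate level with no rise in force, so it is in the hole. I'll keep pressing to the solid stop.

To row units: 0.003 m / 0.75 = 0.004, 0.002 m / 0.75 = 0.0027.

```bash

echo '[{"finger_gap":0,"d":[0,0,0.0013]},{"finger_gap":0,"d":[0,0,0.0027]},{"finger_gap":0,"d":[0,0,0.004]},{"finger_gap":0,"d":[0,0,0.004]}]' | python3 -m creep| grep -E "pos|^force:"
echo '[{"finger_gap":0,"d":[0,0,0.0013]},{"finger_gap":0,"d":[0,0,0.0027]},{"finger_gap":0,"d":[0,0,0.0027]}]' | python3 -m creep| grep -E "pos|^force:"
echo '[{"finger_gap":0,"d":[0,0,0.0013]},{"finger_gap":0,"d":[0,0,0.0013]}]' | python3 -m creep| grep -E "pos|^force:"
```

```text
position: [0.5463, -0.1014, 0.1077]
force: [0.6, 0.5, 2.8]
position: [0.5463, -0.1014, 0.1057]
force: [-0.6, 0.0, 2.9]
position: [0.5463, -0.1014, 0.1047]
force: [0.1, -0.8, 2.7]
```

```bash

echo '[{"finger_gap":0,"d":[0,0,0.0013]},{"finger_gap":0,"d":[0,0,0.0013]}]' | python3 -m creep| grep -E "pos|^force:"
echo '[{"finger_gap":0,"d":[0,0,0.0013]},{"finger_gap":0,"d":[0,0,0.0013]}]' | python3 -m creep| grep -E "pos|^force:"
echo '[{"finger_gap":0,"d":[0,0,0.0013]},{"finger_gap":0,"d":[0,0,0.0013]}]' | python3 -m creep| grep -E "pos|^force:"
```

```text
position: [0.5463, -0.1014, 0.1038]
force: [0.9, -0.1, 3.7]
position: [0.5464, -0.1014, 0.1029]
force: [0.7, 0.1, 6.9]
position: [0.5464, -0.1014, 0.102]
force: [-0.3, 0.2, 8.8]
```

```bash

echo '[{"finger_gap":0,"d":[0,0,0.0013]},{"finger_gap":0,"d":[0,0,0.002]},{"finger_gap":0,"d":[0,0,0.002]}]' | python3 -m creep| grep -E "pos|^force:"
echo '[{"finger_gap":0,"d":[0,0,-0.004]},{"finger_gap":0,"d":[0,0,-0.0133]},{"finger_gap":0,"d":[0,0,-0.04]},{"finger_gap":0,"d":[0,0,-0.08]},{"finger_gap":0,"d":[0,0,-0.1067]}]' | python3 -m creep| grep -E "pos|^force:"
echo '[{"finger_gap":0,"d":[-0.0267,0,0]},{"finger_gap":0,"d":[-0.0533,0,0]},{"finger_gap":0,"d":[-0.0533,0,0]}]' | python3 -m creep| grep -E "pos|^force:|clock"
python3 - <<'E'
from h import *
c=calibration("wrist"); p,d=grab_frame("wrist"); cv2.imwrite("pics/w3.png",p)
m=np.zeros(p.shape[:2],np.uint8); m[110:200,285:360]=(p[110:200,285:360].max(2)<75)
n,l,st,ce=cv2.connectedComponentsWithStats(m); k=1+st[1:,4].argmax(); u,v=ce[k].astype(int); print(st[k],ce[k])
print("head",c["eye"]+ray(c,[ce[k]])[0]*np.median(d[v-4:v+5,u-4:u+5]))
t,_=grab_frame("side"); cv2.imwrite("pics/s3.png",np.vstack([cv2.resize(t[120:280,205:405],(750,600),interpolation=2)]))
E
```

```text
position: [0.5465, -0.1014, 0.1007]
force: [-2.2, -1.0, 12.9]
position: [0.5463, -0.1014, 0.1816]
force: [0.5, -0.2, -0.8]
clock: 23.95
position: [0.5845, -0.1147, 0.1801]
force: [-0.6, 0.2, -0.4]
[ 300  134   39   39 1190] [319.05294118 152.92016807]
head [ 0.54518611 -0.09896351  0.10596859]
```

View pics/s3.png

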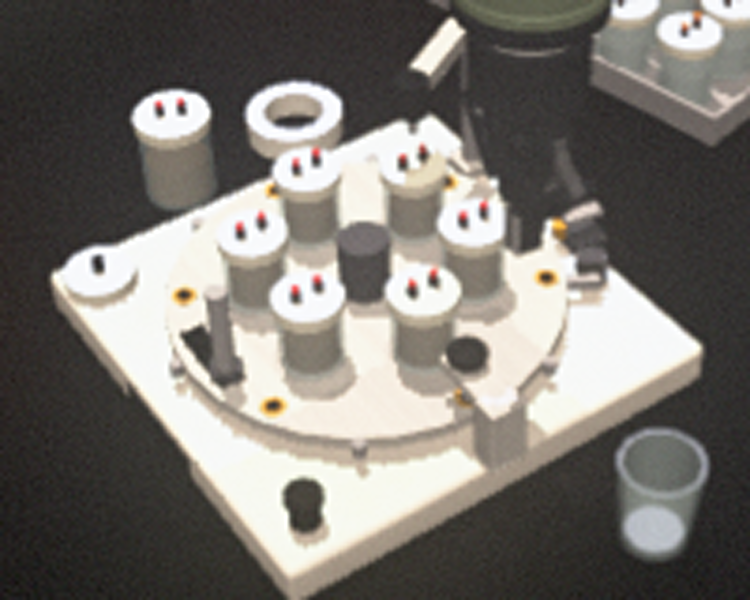

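The side view shows the table turned, the plunger head down on its bracket and everything else in place. By depth the head dropped from 0.122 to 0.106 m, so it is fully home. The gripper is clear.

```bash
python3 -c "
from workcell import job
print(job.job_done())"
```

```text
the job is handed in; nothing more can be done
None
```

The table was pushed through the click and up against its buffer (highest force reading 12 N), and the plunger is locked about 16 mm down (highest reading 13 N). The job was handed in at about 24 s with the arm clear; no verdict came back.

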